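Raise the inspection camera over the brass rivets

TASK

Bring the inspection camera over the tub of brass rivets and up for the picture: centre its lens over that tub, squeeze the orange release button in the stand's grip and pull the camera up past the first stop to the second, the end of its travel. Finish while holding it there, with the button still squeezed in and the camera still and centred over the tub, because I lower it again right after the shot. Leave the tubs and everything else on the bench where they are.

Things in the scene. Friction and masses are not known exactly. Their poses are not given: they have to be found in the camera images.
- grip: black rubber hand grip on top of the camera stand's column, 46 (x) by 34 (y) by 64 mm (z). Origin at its centre, on the column's upright axis, 214 mm above the bench when down. z up, x towards the camera, orange button in its -y face. Take it from above across its y faces, one finger on the button. A hub (radius 22 mm) begins 35 mm under the origin; above it is free
- button (a joint): orange release button in the grip's -y face, 21 by 34 mm, standing 7 mm out (41 mm over block and button). In m: 0 out, 0.007 pressed flush, which takes about 8 N; a spring returns it. Pressed beyond 0.004 its lock pin is clear of the column; with it out the pin stands in a lock hole and the camera cannot be raised
- lift (a joint): telescope of the column, in m: 0 camera fully down; first stop (lock hole) 0.045; second stop 0.090, where the pull ends at a firm end stop (0.0915). With the button in it slides past the first stop with little drag. Grip, arm and camera together weigh about 0.6 kg and sink when the button is in and nobody holds them
- swivel (a joint): turn of the column with grip, arm and camera about its upright axis, in rad, anticlockwise from above; 0 = camera arm along the base board's x, half-way between the two nests; ends at +-1.2. A stiff bearing (0.12 N m) keeps it where it is left; it turns with the camera up or down, button in or out
- lens (a point): centre of the camera's lens, which looks straight down; it lies 155 mm from the column's axis along the camera arm and 110 mm above the bench with the camera down. The camera is a white round housing, 54 mm across, with a flat ring light 76 mm across around its black lens
- stand: the camera stand's grey base board, 305 by 310 mm and 12 mm thick, fixed to the bench. Origin on the column's axis at bench height; own z up, own x towards the side with the nests. Two black nest rings hold a tub each, their centres 155 mm from the column's axis at +0.6 and -0.6 rad from own x.
- tub_brass_mid (a point): centre, half-way up, of the round clear plastic tub of gold-coloured brass rivet caps, 96 mm across the rim and 44 mm high; it stands in one of the base board's two nests
- tub_gunmetal_mid (a point): centre, half-way up, of the like tub of dark gunmetal rivet posts, in the other nest; to be left alone
- setter_mid (a point): rivet setter, a steel hand punch 103 mm long and 12 mm thick, lying on the base board between the nests; to be left alone
- tub_copper_mid (a point): centre of a tub of copper-coloured posts, same size, loose on the bench on the left; to be left alone
- tub_nickel_mid (a point): centre of a tub of silver-coloured caps, same size, loose on the bench on the right; to be left alone
- tub_lid_mid (a point): centre of a loose clear tub lid, 98 mm across and 8 mm thick, on the bench; to be left alone
- mallet_grip (a point): handle of a mallet lying on the bench on the left; to be left alone
- glue_mid (a point): centre of a small glue bottle, 44 mm across and 110 mm high, on the bench on the right; to be left alone

How it is judged:
On the way, in this order (a step that is already met when the one before it is completed fails the run):
1. the grip is held and its release button is squeezed in, with the camera still down (value of joint button above 0.005 m and contact force between the fingers and grip above 4 N and value of joint lift below 0.03 m), for 0.1 s.
2. the camera has been pulled up to the second stop with the button held in (value of joint lift above 0.084 m and value of joint button above 0.005 m), for 0.1 s.
At the end, for the whole second after the job is handed in: the gripper holds the grip with the button in (over 5 of 7 mm, so the lock pin carries nothing), the telescope is at its second stop (84 mm or more), the lens is within 15 mm of straight above the brass tub's centre, at rest; things on the board moved under 15 mm, others under 30 mm (all of step 2 and contact force between the fingers and grip above 4 N and horizontal distance between lens and tub_brass_mid below 0.015 m and velocity of joint lift between -0.01 and 0.01 m/s and velocity of joint swivel between -0.05 and 0.05 rad/s and not (distance of tub_brass_mid from where it was at the start of the episode above 0.015 m) and not (distance of tub_gunmetal_mid from where it was at the start of the episode above 0.015 m) and not (distance of setter_mid from where it was at the start of the episode above 0.015 m) and not (distance of tub_copper_mid from where it was at the start of the episode above 0.03 m) and not (distance of tub_nickel_mid from where it was at the start of the episode above 0.03 m) and not (distance of tub_lid_mid from where it was at the start of the episode above 0.03 m) and not (distance of mallet_grip from where it was at the start of the episode above 0.03 m) and not (distance of glue_mid from where it was at the start of the episode above 0.03 m)); the arm keeps its last pose, push and grip.
It fails at once if a tub or the setter on the base board is shifted more than 15 mm (distance of any of tub_brass_mid, tub_gunmetal_mid, setter_mid from where it was at the start of the episode above 0.015 m).
It fails at once if another thing on the bench is shifted more than 30 mm (distance of any of tub_copper_mid, tub_nickel_mid, tub_lid_mid, mallet_grip, glue_mid from where it was at the start of the episode above 0.03 m).
It also fails if it takes over 35 s, if anything falls off the work surface, if the arm or the gripper's body presses on something with over 40 N, if the wrist force passes 120 N, or if a joint passes its speed limit or range.

ROBOT

A 6-joint arm with a two-finger parallel gripper is mounted at the origin on the work surface. World frame = base frame: x ahead of the robot, y to its left, z up, the work surface at z = 0. Lengths are in m, angles in rad, forces in N, time in s.
With the tool pointing down it reaches from about 0.35 to 0.975 m from the base axis. Payload 4.9 kg.
Tool frame: the origin (TCP) lies on the mounting face of the last link; the fingertips stand 173 mm ahead of it and the grasp point (between the pads) lies 155 mm ahead of it (tcp_to_grasp is the distance from the TCP to the grasp point, in m); z points along the fingers, y is the line along which they close (so a half turn about z gives the same grasp; the last joint's range is limited). The gripper opens to 85 mm and grips with 20 to 120 N. Pads are 22 mm wide; open, the fingers measure 114 mm over their backs; the gripper's body (76 mm by 85 mm) begins 54 mm behind the grasp point. The pads swing forward as they close: fully open they stand 13 mm farther back than shut.
Start: joints at [1.127, 0.053, 1.613, -0, 1.476, -0.119], TCP at [0.199, 0.592, 0.405] pointing down, gripper open.
Joint ranges: [-3.01, 3.01], [-1.01, 2.22], [0.06, 2.58], [-1.02, 4.17], [0.09, 2.62], [-3.14, 3.14]. Speed limits (rad/s): [2.57, 2.57, 3.14, 3.14, 3.14, 3.14].

INTERFACE

Orientations are given as a rotation vector (axis times angle).
In Python, from station import get_obs, get_image, calibration, finish_job, tcp_to_grasp gives the robot as it stands. The module is installed in compiled form; this text tells all that it offers.
- The arm moves only by the tool arm_command, never from a script. Its argument "plan" is a list that holds one entry, the list of rows, each a list of 6 numbers: the shift along the tool's x, y, z in cm, then the turn, a rotation vector about the tool's x, y, z in rad. A call has 1 to 12 rows; each row is the pose to reach, as a shift and turn from the pose commanded when the call began, along the tool's axes at that moment; what a row does not reach only later rows make up. A row lasts 1/12 s, in which the tool goes at most 41.7 mm and 7.16 degrees, less where a joint would pass 70% of its speed; a pose out of reach is approached as far as the arm can. A call with a gripper value outside its range is refused whole. "gripper" is the closure, from -1 (fully open) to 1 (shut), set as the call begins (left out, the last holds). The fingers move at their own pace and stop on an object; "force" is the grip in N (left out, the last holds). Time passes only in rows, so rows that repeat a pose let the fingers close. It gives the time, the measured TCP pose, the force, the opening and the grip force at its end, in the units of the state.
- get_obs(): the state, without advancing time (a new reading comes with each control period).
- get_image(name): name is "scene" or "top" or "wrist"; returns (picture, depth): 384x512x3 uint8, blue, green, red; 384x512 float32, m along the optical axis (not along the pixel's ray), 0 where there is no reading.
- calibration(name): a dict with "fx", "fy", "cx", "cy" (pixels), "dist" ([k1, k2, p1, p2, k3] as OpenCV has them; the pictures are not rectified), "pose" (4x4, takes a point from camera to world coordinates). Camera axes: x right, y up, looking along -z (the intrinsics and any distortion apply to the point x, -y, -z); pixel columns grow to the right and rows downward; lengths in m; the calibration is good to about 2 mm. A picture is of the moment at which its call begins: read the wrist's pose just before it. calibration takes no time and is no camera call; for the wrist camera it gives the pose at the moment of the call.
- finish_job(): hands the job in; it is judged then, once.
The state is a dict: "t": time; "q": joint angles; "dq": joint speeds; "effort": joint torques, N m; "tool_pos": TCP position; "tool_rot": TCP orientation; "contact_force": force on the tool from outside, world axes, zero at the start; "wrist_torque": the same for the moment, N m; "opening": finger opening in m; "grip_force": force on a finger pad.
Only numpy, scipy, OpenCV 4.12 (cv2) and the standard library are available. Lean on these libraries where they do the work, as an engineer would, in place of code of your own. Each camera call takes 0.05 s, during which the arm holds its last target. There are 200 camera calls.

## Working session

There is one attempt and no reset: what is moved stays moved. The work goes in short steps, Python scripts to look and compute and a tool call to move; the robot and the scene stay as the last step left them, time stands still between calls to the robot, and variables do not carry over. Pictures are saved under pics/ and viewed, at most 10 in all, crops included, and the job is handed in when it is done.

Besides the shell and the picture viewer there is one more tool, called after "Call:" by a JSON object that holds its "fn" and its "kwargs". arm_command: Moves the arm, as the interface text tells. Its arguments: {"type":"object","properties":{"plan":{"type":"array"},"gripper":{"type":"number"},"force":{"type":"number"}},"required":["plan"]}

```bash
mkdir -p pics; cat > h.py <<'E'
import numpy as np, cv2
from station import *
def px2w(c,d,u,v,z=None):
    K=np.array([[c['fx'],0,c['cx']],[0,c['fy'],c['cy']],[0,0,1.]])
    p=cv2.undistortPoints(np.array([[[u,v]]],float),K,np.array(c['dist'],float))[0,0]
    r=np.array([p[0],-p[1],-1.]); P=np.array(c['pose'])
    if z is None: return P[:3,:3]@(r*d)+P[:3,3]
    w=P[:3,:3]@r; return P[:3,3]+w*(z-P[2,3])/w[2]
E
python3 - <<'E'
from h import *
for n in('top','scene'):
    c=calibration(n); i,d=get_image(n); cv2.imwrite(f'pics/{n}0.png',i); np.save(f'{n}0.npy',d)
    print(n,np.round(c['pose'],3).tolist(),c['fx'],c['cx'],c['cy'])
o=get_obs(); print(o['t'],o['tool_pos'],o['tool_rot'],tcp_to_grasp)
E
```

```text
top [[-0.027, 0.992, -0.125, 0.337], [-1.0, -0.028, -0.002, 0.023], [-0.006, 0.124, 0.992, 1.434], [0.0, 0.0, 0.0, 1.0]] 419.016654474096 256.26896059991003 188.796792259268
scene [[0.551, -0.471, 0.689, 1.268], [0.835, 0.316, -0.451, -0.498], [-0.005, 0.823, 0.567, 0.775], [0.0, 0.0, 0.0, 1.0]] 349.5649890325328 258.61919953508385 189.98035799999292
0.1 [0.19931081 0.59211538 0.40354283] [-5.07726291e-01 -3.09978914e+00  2.87254112e-03] 0.1547
```

View pics/top0.png

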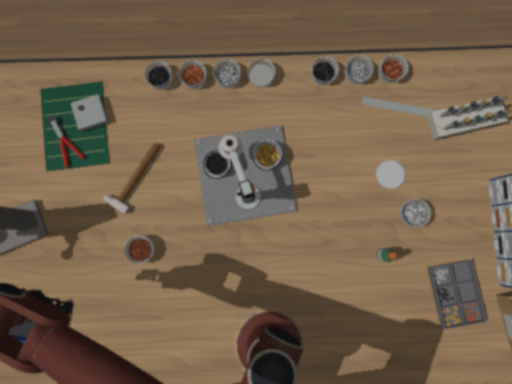

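View pics/scene0.png

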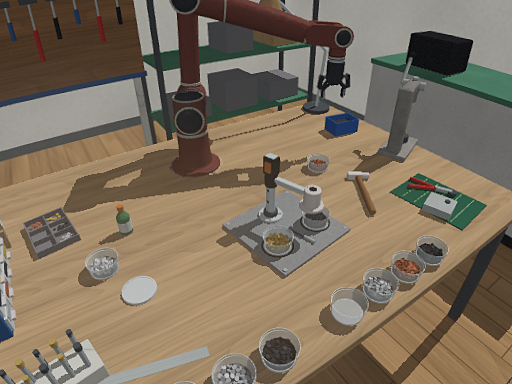

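The top view shows the stand's board near (246,175), the grip near (246,188), the camera head near (230,143), brass tub near (267,153) and gunmetal near (217,163). I'll crop in and take depth-based measurements.

```bash
python3 - <<'E'
from h import *
i=cv2.imread('pics/top0.png')[115:235,185:310]; a=cv2.resize(i,None,fx=4.6,fy=4.6,interpolation=cv2.INTER_CUBIC)[:, :575]
j=cv2.imread('pics/scene0.png')[145:275,220:355]; b=cv2.resize(j,None,fx=4,fy=4.245,interpolation=cv2.INTER_CUBIC)
h=400
print(a.shape,b.shape)
r=np.hstack([cv2.resize(a,(400,384)),cv2.resize(b,(400,384))]); cv2.imwrite('pics/crop0.png',r)
# point cloud by depth
c=calibration('top'); d=np.load('top0.npy'); im=cv2.imread('pics/top0.png')
vv,uu=np.mgrid[115:235,185:310]
P=np.array([px2w(c,d[v,u],u,v) for v,u in zip(vv.ravel(),uu.ravel())]); B=im[vv.ravel(),uu.ravel()]
np.save('pc.npy',P)
g=P[P[:,2]>0.19]; print('grip pts',len(g),g.mean(0),g.min(0),g.max(0))
g=P[P[:,2]>0.235]; print('top pts',len(g),g.mean(0),g.min(0),g.max(0),np.median(g[:,2]))
hsv=cv2.cvtColor(B[None],cv2.COLOR_BGR2HSV)[0].astype(int)
m=(hsv[:,1]>150)&(hsv[:,0]>15)&(hsv[:,0]<32)&(hsv[:,2]>90)&(P[:,2]<.06)&(P[:,2]>.015)
print('brass',m.sum(),P[m].mean(0),P[m].min(0),P[m].max(0))
m=(P[:,2]>.10)&(P[:,2]<.19); print('cam/arm',m.sum(),P[m].mean(0),P[m].max(0))
m=(P[:,2]<.017)&(P[:,2]>.008);q=P[m][:,:2].astype(np.float32);print('board',cv2.minAreaRect(q),np.median(P[m][:,2]))
E
```

```text
(552, 575, 3) (552, 540, 3)
grip pts 341 [0.48244959 0.05561465 0.45872766] [0.33687315 0.02345041 0.19004153] [0.66035818 0.12311887 1.4340953 ]
top pts 252 [0.45104234 0.04701179 0.5486389 ] [0.33687315 0.02345041 0.23508022] [0.5154233  0.07500802 1.4340953 ] 0.24889723528373708
brass 92 [ 0.61972312 -0.02004846  0.03487168] [ 0.59618119 -0.04416969  0.02564685] [0.65500676 0.01708274 0.04267232]
cam/arm 578 [0.60283175 0.09396911 0.16852907] [0.66909287 0.14102396 0.18998787]
board ((0.5695358514785767, 0.055362582206726074), (0.4316923916339874, 0.41467222571372986), 89.39421844482422) 0.012815816791781565
```

View pics/crop0.png

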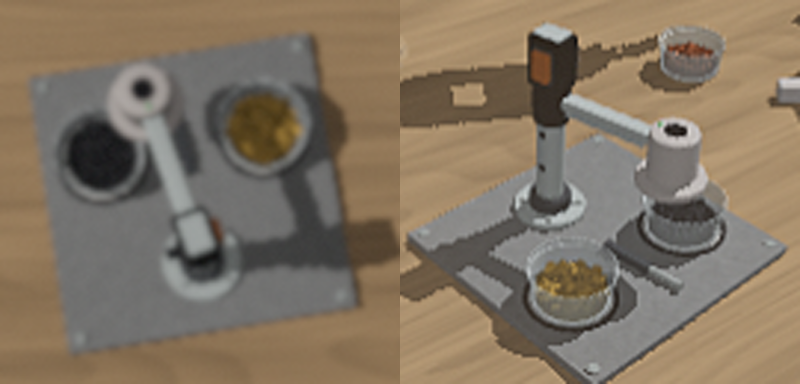

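The crop shows the orange button on the grip's right (-y) side; the camera head hangs partly over the dark tub. The brass rim is centred near (267.5,155) in the full picture, and the board corners are clear.

```bash
python3 - <<'E'
from h import *
P=np.load('pc.npy'); c=calibration('top')
g=P[(P[:,2]>.238)&(P[:,2]<.27)]; print(len(g),np.median(g,0)); r=cv2.minAreaRect(g[:,:2].astype(np.float32)); print('griptop',r)
f=lambda x,y,z:px2w(c,0,185+x/3.2,115+y/3.2,z)
C=np.array([f(x,y,.012) for x,y in((33,80),(310,35),(355,305),(75,350))])
print('corners',C.round(3).tolist()); print('sizes',[np.linalg.norm(C[k]-C[k-1]).round(3) for k in range(4)])
dx=(C[0]-C[3]+C[1]-C[2]); yaw=np.arctan2(dx[1],dx[0]); print('yaw',yaw)
print('rim brass',f(264,128,.056), 'rim gun',f(103,156,.056))
col=f(197,232,.246); print('col from top',col, 'flange', f(203,270,.02))
lens=f(143,88,.19); print('camtop',lens, 'r',np.linalg.norm((lens-col)[:2]),'ang',np.arctan2(*(lens-col)[1::-1]))
for s in(.6,-.6): print('nest',s,col[:2]+.155*np.array([np.cos(yaw+s),np.sin(yaw+s)]))
s=calibration('scene'); fs=lambda x,y,z:px2w(s,0,220+x*135/400,145+y*130/384,z)
print('scene: griptop',fs(553-400,35,.246),'brass rim',fs(575-400,262,.056))
print('scale',fs(0,0,.246)[:0])
E
```

```text
184 [0.4891769  0.05528593 0.24766443]
griptop ((0.49073484539985657, 0.055543117225170135), (0.04581799358129501, 0.0335523784160614), 18.548629760742188)
corners [[0.692, 0.233, 0.012], [0.734, -0.069, 0.012], [0.438, -0.106, 0.012], [0.399, 0.192, 0.012]]
sizes [np.float64(0.296), np.float64(0.305), np.float64(0.298), np.float64(0.3)]
yaw 0.13348041627843799
rim brass [ 0.62280971 -0.01441058  0.056     ] rim gun [0.59786661 0.15450834 0.056     ]
col from top [0.49054757 0.05355362 0.246     ] flange [0.47901447 0.05392256 0.02      ]
camtop [0.63688547 0.10277751 0.19      ] r 0.15439485681750154 ang 0.3244823883831721
nest 0.6 [0.60568915 0.15731978]
nest -0.6 [ 0.62898414 -0.01616237]
scene: griptop [0.49829837 0.05522037 0.246     ] brass rim [ 0.62831172 -0.00475095  0.056     ]
scale []
```

```bash
cat >> h.py <<'E'
from scipy.spatial.transform import Rotation as R
def delta(pos,yawy):
    "row to bring TCP to pos, pointing down, tool y at world angle yawy (measured pose as base)"
    o=get_obs(); A=R.from_rotvec(o['tool_rot'])
    y=np.array([np.cos(yawy),np.sin(yawy),0]); z=np.array([0,0,-1.]); T=R.from_matrix(np.c_[np.cross(y,z),y,z])
    print('row',(A.inv().apply(np.array(pos)-o['tool_pos'])*100).round(2),(A.inv()*T).as_rotvec().round(4),'t',o['t'],'q',np.round(o['q'],2))
E
python3 -c "
from h import *
delta([.47,.055,.52],np.pi/2+.324)"
```

```text
row [-42.79 -42.29 -11.57] [-0.0018 -0.0008 -0.6487] t 0.1 q [ 1.13  0.05  1.61 -0.    1.48 -0.12]
```

Call:
{"fn": "arm_command", "kwargs": {"plan": [[[0,0,-4,0,0,0],[-42.8,-42.3,-11.6,0,0,-0.649],[-42.8,-42.3,-11.6,0,0,-0.649],[-42.8,-42.3,-11.6,0,0,-0.649],[-42.8,-42.3,-11.6,0,0,-0.649],[-42.8,-42.3,-11.6,0,0,-0.649],[-42.8,-42.3,-11.6,0,0,-0.649],[-42.8,-42.3,-11.6,0,0,-0.649],[-42.8,-42.3,-11.6,0,0,-0.649],[-42.8,-42.3,-11.6,0,0,-0.649],[-42.8,-42.3,-11.6,0,0,-0.649],[-42.8,-42.3,-11.6,0,0,-0.649]]], "gripper": -1, "force": 40}}

```text
t: 1.1
tool_pos: [0.4007, 0.1913, 0.5011]
tool_rot: [-0.507, 3.1, 0.0]
contact_force: [1.2, -0.3, 0.5]
opening: 0.0855
grip_force: 0.0
```

```bash
python3 -c "
from h import *
delta([.47,.055,.52],np.pi/2+.324)"
```

```text
row [ -2.23 -15.13  -1.89] [0.     0.0001 0.0005] t 1.1 q [ 0.28 -0.43  1.88  0.    1.7  -1.62]
```

Call:
{"fn": "arm_command", "kwargs": {"plan": [[[-2.0,-14.0,-1.7,0,0,0],[-2.0,-14.0,-1.7,0,0,0],[-2.0,-14.0,-1.7,0,0,0],[-2.0,-14.0,-1.7,0,0,0],[-2.0,-14.0,-1.7,0,0,0],[-2.0,-14.0,-1.7,0,0,0],[-2.0,-14.0,-1.7,0,0,0]]]}}

```text
t: 1.68
tool_pos: [0.4638, 0.0673, 0.5177]
tool_rot: [0.507, -3.099, -0.001]
contact_force: [-0.3, -0.1, 0.4]
opening: 0.0856
grip_force: 0.0
```

```bash
python3 - <<'E'
from h import *
o=get_obs(); c=calibration('wrist'); i,d=get_image('wrist'); cv2.imwrite('pics/w1.png',i); np.save('w1.npy',d); np.save('w1pose.npy',c['pose'])
delta([.49,.055,.369],np.pi/2+.324)
P=np.array([px2w(c,d[v,u],u,v) for v in range(0,384,2) for u in range(0,512,2) if d[v,u]>0])
g=P[(P[:,2]>.238)&(P[:,2]<.265)&(abs(P[:,0]-.49)<.05)&(abs(P[:,1]-.055)<.05)]; print(len(g))
if len(g)>5: print(np.median(g[:,2]),cv2.minAreaRect(g[:,:2].astype(np.float32)))
E
```

```text
row [-2.1  -2.06 14.87] [ 0.0006 -0.0007  0.0016] t 1.7333 q [-0.01 -0.37  1.8   0.    1.71 -1.91]
612
0.24784811321400668 ((0.49026381969451904, 0.058585274964571), (0.0446346178650856, 0.03368254750967026), 18.482587814331055)
```

View pics/w1.png

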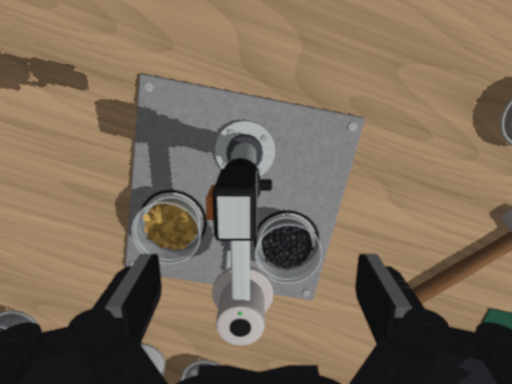

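Wrist view: grip top at (234,217), orange button on its left at (211,203), brass rim around (169,227), camera top at (241,326).

```bash
python3 - <<'E'
from h import *
c=calibration('wrist'); c['pose']=np.load('w1pose.npy')
col=px2w(c,0,234,217,.247); b=px2w(c,0,169,227,.056); g=px2w(c,0,288,247,.056); cam=px2w(c,0,240,327,.19); fl=px2w(c,0,245,150,.018)
print('col',col,'flange',fl,'brass',b,'gun',g,'cam',cam)
for n,p in(('b',b),('g',g),('cam',cam)): print(n,np.hypot(*(p-col)[:2]),np.arctan2(*(p-col)[1::-1]))
delta([.490,.057,.371],np.pi/2+.324)
E
```

```text
col [0.49174496 0.05908647 0.247     ] flange [0.49075222 0.05901922 0.018     ] brass [ 0.61941201 -0.00875847  0.056     ] gun [0.59605434 0.15847304 0.056     ] cam [0.63685573 0.10707735 0.19      ]
b 0.1445745860767225 -0.4884672597538119
g 0.1440768414759651 0.7612353841674948
cam 0.15284063497509234 0.31939573206074445
row [-2.16 -1.87 14.67] [ 0.0006 -0.0007  0.0016] t 1.7333 q [-0.01 -0.37  1.8   0.    1.71 -1.91]
```

Call:
{"fn": "arm_command", "kwargs": {"plan": [[[-2.15,-1.9,1,0,0,0],[-2.15,-1.9,2,0,0,0],[-2.15,-1.9,5,0,0,0],[-2.15,-1.9,8,0,0,0],[-2.15,-1.9,10,0,0,0],[-2.15,-1.9,12,0,0,0],[-2.15,-1.9,13.5,0,0,0],[-2.15,-1.9,14.6,0,0,0],[-2.15,-1.9,14.6,0,0,0],[-2.15,-1.9,14.6,0,0,0]]]}}

```text
t: 2.57
tool_pos: [0.4901, 0.0565, 0.3719]
tool_rot: [0.509, -3.099, -0.0]
contact_force: [1.1, 0.3, 0.1]
opening: 0.0856
grip_force: 0.0
```

```bash
python3 - <<'E'
from h import *
delta([.490,.057,.371],np.pi/2+.324)
i,d=get_image('wrist'); cv2.imwrite('pics/w2.png',i)
E
```

```text
row [-0.    0.06  0.09] [ 0.0004 -0.0009  0.0015] t 2.5667 q [-0.04 -0.25  1.95  0.    1.44 -1.93]
```

View pics/w2.png

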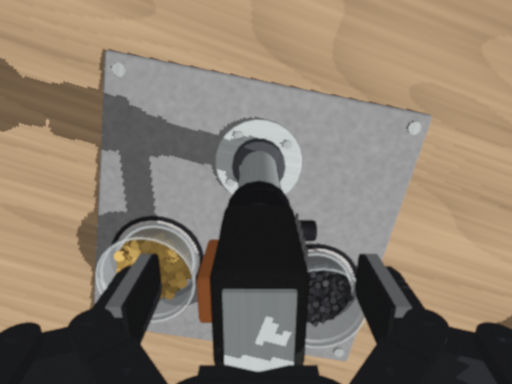

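The grip (top centre at about x=258) lies midway between the finger tips (about 160 and 357), button on the left. Closing.

Call:
{"fn": "arm_command", "kwargs": {"plan": [[[0,0,0,0,0,0],[0,0,0,0,0,0],[0,0,0,0,0,0],[0,0,0,0,0,0],[0,0,0,0,0,0],[0,0,0,0,0,0],[0,0,0,0,0,0],[0,0,0,0,0,0],[0,0,0,0,0,0],[0,0,0,0,0,0],[0,0,0,0,0,0],[0,0,0,0,0,0]]], "gripper": 1, "force": 50}}

```text
t: 3.62
tool_pos: [0.4906, 0.0563, 0.3738]
tool_rot: [-0.507, 3.099, 0.003]
contact_force: [-3.1, 4.9, 5.2]
opening: 0.0336
grip_force: 52.0
```

Call:
{"fn": "arm_command", "kwargs": {"plan": [[[0,0,0,0,0,0.04],[0,0,0,0,0,0.12],[0,0,0,0,0,0.2],[0,0,0,0,0,0.28],[0,0,0,0,0,0.36],[0,0,0,0,0,0.44],[0,0,0,0,0,0.52],[0,0,0,0,0,0.6],[0,0,0,0,0,0.67],[0,0,0,0,0,0.74],[0,0,0,0,0,0.79],[0,0,0,0,0,0.79]]]}}

```text
t: 4.62
tool_pos: [0.4905, 0.0567, 0.3738]
tool_rot: [0.726, 3.056, 0.004]
contact_force: [-1.9, 7.0, 4.6]
opening: 0.0335
grip_force: 52.0
```

Call:
{"fn": "arm_command", "kwargs": {"plan": [[[0,0,0,0,0,0],[0,0,-1,0,0,0],[0,0,-2,0,0,0],[0,0,-3,0,0,0],[0,0,-4,0,0,0],[0,0,-5,0,0,0],[0,0,-6,0,0,0],[0,0,-6,0,0,0]]]}}

```text
t: 5.28
tool_pos: [0.4905, 0.0566, 0.4328]
tool_rot: [-0.724, -3.057, -0.004]
contact_force: [0.7, 6.9, -2.6]
opening: 0.0332
grip_force: 51.2
```

```bash
python3 - <<'E'
from h import *
delta([.490,.057,.461],np.pi/2-.468)
for n in('top','scene'):
    i,d=get_image(n); np.save(n+'3.npy',d); cv2.imwrite(f'pics/{n}3.png',i)
a=cv2.imread('pics/top3.png')[115:235,185:310]; b=cv2.imread('pics/scene3.png')[115:275,220:355]
cv2.imwrite('pics/crop3.png',np.hstack([cv2.resize(a,(400,384)),cv2.resize(b,(400,474))[:,:][90:474] if 0 else cv2.resize(b,(324,384))]))
E
```

```text
row [ 0.06  0.02 -2.82] [ 0.0026 -0.001   0.0031] t 5.2833 q [-0.04 -0.28  1.88  0.    1.55 -1.14]
```

View pics/crop3.png

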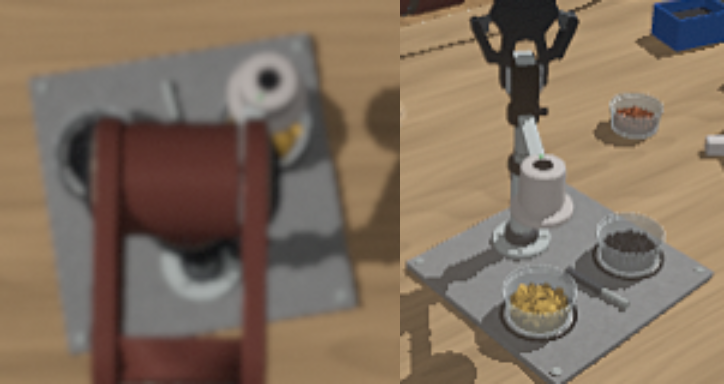

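The camera is raised and now over the gold tub's direction. Continuing up to the end stop.

Call:
{"fn": "arm_command", "kwargs": {"plan": [[[0,0,-0.8,0,0,0],[0,0,-1.6,0,0,0],[0,0,-2.3,0,0,0],[0,0,-2.8,0,0,0],[0,0,-2.8,0,0,0],[0,0,-2.8,0,0,0]]]}}

```text
t: 5.88
tool_pos: [0.4905, 0.0566, 0.4595]
tool_rot: [-0.723, -3.056, -0.004]
contact_force: [2.1, 7.1, -3.1]
opening: 0.0336
grip_force: 51.2
```

Call:
{"fn": "arm_command", "kwargs": {"plan": [[[0,0,-0.2,0,0,0],[0,0,-0.2,0,0,0],[0,0,-0.2,0,0,0]]]}}

```text
t: 6.13
tool_pos: [0.4905, 0.0566, 0.4609]
tool_rot: [-0.723, -3.056, -0.004]
contact_force: [2.1, 6.2, -3.8]
opening: 0.0335
grip_force: 51.0
```

Call:
{"fn": "arm_command", "kwargs": {"plan": [[[0,0,-0.2,0,0,0],[0,0,-0.2,0,0,0],[0,0,-0.2,0,0,0]]]}}

```text
t: 6.38
tool_pos: [0.4906, 0.0566, 0.4628]
tool_rot: [-0.723, -3.056, -0.004]
contact_force: [2.1, 6.0, -4.9]
opening: 0.0332
grip_force: 51.0
```

Call:
{"fn": "arm_command", "kwargs": {"plan": [[[0,0,-0.2,0,0,0],[0,0,-0.2,0,0,0],[0,0,-0.2,0,0,0]]]}}

```text
t: 6.63
tool_pos: [0.4906, 0.0566, 0.4647]
tool_rot: [-0.723, -3.056, -0.004]
contact_force: [3.5, 7.2, -4.5]
opening: 0.0335
grip_force: 51.0
```

Call:
{"fn": "arm_command", "kwargs": {"plan": [[[0,0,-0.2,0,0,0],[0,0,-0.2,0,0,0],[0,0,-0.2,0,0,0]]]}}

```text
t: 6.88
tool_pos: [0.4906, 0.0566, 0.4654]
tool_rot: [-0.723, -3.055, -0.004]
contact_force: [4.1, 7.2, -9.4]
opening: 0.0334
grip_force: 53.6
```

```bash
python3 - <<'E'
from h import *
c=calibration('top'); i,d=get_image('top'); cv2.imwrite('pics/top4.png',i)
vv,uu=np.mgrid[115:235,185:310]
P=np.array([px2w(c,d[v,u],u,v) for v,u in zip(vv.ravel(),uu.ravel()) if d[v,u]>0])
m=(P[:,2]>.255)&(P[:,2]<.30)&(np.hypot(P[:,0]-.628,P[:,1]+.014)<.05); print('camtop',m.sum(),np.median(P[m],0),P[m].min(0),P[m].max(0))
Q=np.load('pc.npy'); m=(Q[:,2]>.165)&(Q[:,2]<.21)&(np.hypot(Q[:,0]-.637,Q[:,1]-.104)<.05); print('before',np.median(Q[m],0),Q[m].min(0),Q[m].max(0))
s=calibration('scene'); i,e=get_image('scene'); cv2.imwrite('pics/scene4.png',i)
o=get_obs();print(o['tool_pos'],o['contact_force'],o['wrist_torque'])
a=i[85:275,200:370]; b=cv2.imread('pics/top4.png')[115:235,185:310]
cv2.imwrite('pics/crop4.png',np.hstack([cv2.resize(b,(400,400)),cv2.resize(a,(358,400))]))
E
```

```text
camtop 312 [ 0.62506638 -0.01348661  0.2789429 ] [ 0.59624551 -0.04000698  0.25620768] [0.65672268 0.01217668 0.28994209]
before [0.63143695 0.10035209 0.18667657] [0.58819334 0.07773364 0.1659829 ] [0.66186831 0.12981506 0.19355474]
[0.49061995 0.05656385 0.46538677] [ 3.54360588  6.688097   -9.30135317] [ 0.27256793 -0.86539135 -0.11490259]
```

View pics/crop4.png

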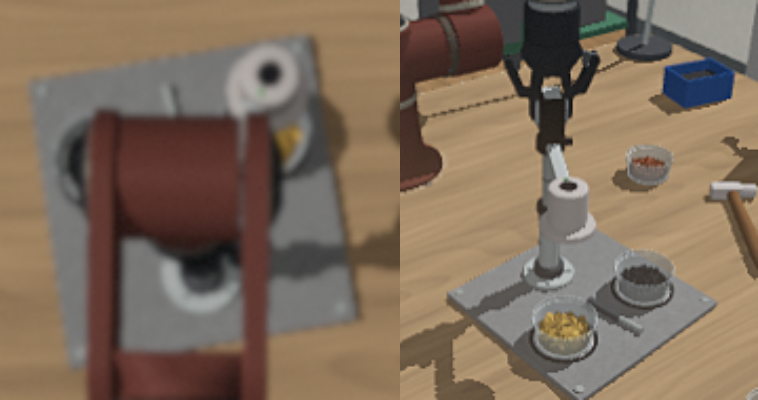

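```bash
python3 -c "
from station import *
o=get_obs();print(o['t'],abs(o['dq']).max(),o['opening'],o['grip_force']);print(finish_job())"
```

```text
6.9833 0.0010571220004402175 0.03313019395502193 53.59193220734596
the job is handed in; nothing more can be done
None
```

The job is handed in, with no verdict shown. The camera is held still at the second stop with the button squeezed flush, and its lens measured about 2 mm from the brass tub's centre. The tubs and setter on the board look unmoved in the pictures.

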